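Check the stop of a tubing-clip crimper

ROBOT

A 6-joint arm with a two-finger parallel gripper is mounted at the origin on a cart in front of the work surface, level with it; the furniture and walls round the work are solid. World frame = base frame: x ahead of the robot, y to its left, z up, the work surface at z = 0. Lengths are in m, angles in rad, forces in N, time in s.
With the tool pointing down it reaches from about 0.25 to 0.775 m from the base axis. Payload 8.9 kg.
Tool frame: the origin (TCP) lies between the finger pads; the fingertips stand r.finger_overhang ahead of it and the grasp point (between the pads) is the TCP (r.finger_overhang is the distance from the TCP to the fingertips, in m); z points along the fingers, y is the direction in which the jaws open and shut (so a half turn about z gives the same grasp; the last joint's range is limited). The gripper opens to 85 mm and grips with 20 to 120 N. Pads are 22 mm wide; open, the fingers measure 114 mm over their backs; the gripper's body (76 mm by 85 mm) begins 54 mm behind the grasp point. The pads swing forward as they close: fully open they stand 13 mm farther back than shut.
Start: joints at [-1.35, 0.291, -0.153, 1.127, 0, 1.431], TCP at [0.185, -0.491, 0.25] pointing down, gripper open.
Joint ranges: [-2.52, 2.52], [-0.91, 1.74], [-1.3, 1.37], [-1.96, 2.02], [-1.52, 1.47], [-3.14, 3.14]. Speed limits (rad/s): [2.22, 2.22, 2.79, 3.14, 3.14, 3.14].

INTERFACE

Orientations are given as a 3x3 rotation matrix whose columns are the frame's x, y, z axes.
In Python, from bench import r gives the robot as it stands. The module is installed in compiled form; this text tells all that it offers.
- The arm moves only by the shell command python3 -m handwheel 'ROWS' [FORCE]. ROWS is JSON, a list of rows, each a list of 7 numbers: the turn, a rotation vector about the tool's x, y, z scaled (see below), then the shift along the tool's x, y, z scaled (see below), then the opening, from 0 (shut) to 1 (fully open). A call has exactly 8 rows; each row shifts and turns the commanded pose from where the row before left it, along the tool's axes as they then stand; what a row does not reach is not made up. The controller multiplies each number of a shift by 4 cm and each number of a turn by 6 degrees. A row lasts 1/10 s, in which the tool goes at most 50 mm and 8.59 degrees, less where a joint would pass 70% of its speed; a pose out of reach is approached as far as the arm can. A call with a number of a shift or a turn outside -1 to 1 is refused whole. A call with a gripper value outside its range is refused whole. The fingers move at their own pace and stop on an object; FORCE is the grip in N (left out, the last holds). Time passes only in rows, so rows that do not move let the fingers close, or fill a call up. It gives the time, the measured TCP pose, the force and the opening at its end, in the units of the state.
- r.read_state(): the state, without advancing time (a new reading comes with each control period).
- r.camera(name): name is "side" or "top" or "wrist"; returns the picture (400x640x3 uint8, blue, green, red); there is no depth.
- r.get_calibration(name): a dict with "camera_matrix" (3x3 intrinsics, pixels), "k1" (the pictures are not rectified: a ray, as slopes to the right and down, at radius r is drawn at 1 + k1 r^2 times it, then the intrinsics apply), "xyz" and "attitude" of the camera in the world. Camera axes: x right, y up, looking along -z (the intrinsics and any distortion apply to the point x, -y, -z); pixel columns grow to the right and rows downward; lengths in m; the calibration is good to about 2 mm. A picture is of the moment at which its call begins: read the wrist's pose just before it. get_calibration takes no time and is no camera call; for the wrist camera it gives the pose at the moment of the call.
- r.job_done(): hands the job in, once; it reports no verdict.
The state is a dict: "t": time; "joint_positions": joint angles; "qvel": joint speeds; "joint_torque": joint torques, N m; "ee_pos": TCP position; "tool_rot": TCP orientation; "wrist_force": force on the tool from outside, world axes, zero at the start; "wrist_torque": the same for the moment, N m; "opening": finger opening in m.
Only numpy, scipy, OpenCV 4.12 (cv2) and the standard library are available. Lean on these libraries where they do the work, as an engineer would, in place of code of your own. Each camera call takes 0.05 s, during which the arm holds its last target. There are 200 camera calls.

TASK

Check that the bench clip crimper's stop works before the shift uses it. Push the black finger post of its brass swing stop round as far as it goes, so that the nose stands between the red hand lever and the black grip bar; then press the red lever in with the outside of your fingers until the stop holds it short of the bar, and keep it pressed against the stop for about two seconds without forcing it. Let the lever come right back out, leave the stop swung in, and do not pick up or shift any of the loose things lying about.

Things in the scene. Friction and masses are not known exactly. Their poses are not given: they have to be found in the camera images.
- crimper: clip crimper screwed to the bench, cannot move. Grey base 150 (x) x 230 (y, -95 to +135) x 16 mm high; pillar near +y; dark frame plate, top 98 mm high, x -58..34, y 1..135; bar clamp block x -17..17, y -1..21, top 130 mm, the highest part but for the finger post. Origin on the bench; z up, x from lever to bar, y along the bar to the jaws
- crimp_lever (a joint): angle of the red hand lever (rad): 0 = at rest, sprung out, leaning 0.35 rad off the bar's line on its -x side; grows as it is pressed towards the bar. The swung-in stop holds it at about 0.30, with some 16 mm of air left to the bar; with the stop out it goes on to the bar, 0.417. At the grip 1.5 N start it, 5 to 6 N bring it to the stop; the spring returns it
- lever_press (a point): where to press: middle of the red grip, 110 mm above the bench, 115 mm from the pivot. Blade 12 mm thick, 18 mm high (101..119 mm above the bench), 60 to 165 mm from the pivot, then a 20 mm ball. Turns with the lever: x square to the blade, towards the bar (pressing direction; outer face at x = -6 mm), y along the blade to the pivot. The space outside the lever is free
- lever_pivot (a point): upright pivot of the hand lever, at crimper (-30, 75) mm, 110 mm above the bench; axes as crimper
- swing_stop (a joint): angle of the brass swing stop (rad): 0 = fully out, 1.90 = fully in, against its end stop, its nose pointing square from the bar to the lever. Grows counter-clockwise seen from above. It turns lightly (about 1 N at the post) and stays where it is left
- stop_post (a point): middle of the black finger post on the swing stop: upright, 11 mm diameter, 122 to 154 mm above the bench, 32 mm from the stop's pivot. Turns with the stop: x from the pivot to the post, y the way the post moves as the stop swings in. Push it along its arc; fingertips 125 mm above the bench clear lever and jaws, 132 mm clear all but the post
- stop_pivot (a point): upright pivot of the swing stop, at crimper (12, 30) mm, 110 mm above the bench; axes as crimper. Seen from it the post lies 75 degrees from crimper's +x (turned towards +y) when the stop is out and 184 degrees (about -x) when it is in
- bar_mid (a point): middle of the black grip bar's axis, at crimper (0, -45) mm, 110 mm above the bench; bar of 28 mm diameter along crimper's y, from y = -4 to y = -100 mm; axes as crimper
- tube_clamp_1: white tubing clamp, 10 x 32 x 10 mm, loose on the crimper's base in front, under the lever; origin under its middle
- tube_clamp_2: blue tubing clamp, 10 x 32 x 10 mm, loose on the crimper's base behind, beside the bar; origin under its middle
- tube_stripper: red-handled hand tube stripper, 64 x 142 x 12 mm, loose on the bench to the right; origin under its middle
- marker_red: red marker pen, 16 x 133 x 17 mm, loose on the bench to the left; origin under its middle
- bench_timer: white bench timer, 62 x 66 x 20 mm, loose on the bench to the right; origin under its middle

How it is judged:
On the way, in this order (a step that is already met when the one before it is completed fails the run):
1. the swing stop is pushed fully in while the lever is left out (value of joint swing_stop above 1.82 rad and value of joint crimp_lever below 0.15 rad), for 0.1 s.
2. the fingers, outside the lever, press it against the swung-in stop for a good second, clear of the bar (value of joint swing_stop above 1.8 rad and value of joint crimp_lever between 0.25 and 0.34 rad and contact force between the fingers and crimp_lever above 2 N and contact force between crimp_lever and swing_stop above 1 N and x of the grasp point in the frame of lever_press below -0.008 m), for 1.2 s.
At the end, for the whole second after the job is handed in: the hand lever is back out (within 0.03 rad of rest), the swing stop still fully in (above 1.8 of 1.90 rad), and every loose thing within 20 mm of where it lay (value of joint crimp_lever below 0.03 rad and value of joint swing_stop above 1.8 rad and distance of each of tube_stripper, tube_clamp_1, tube_clamp_2, marker_red, bench_timer from where it was at the start of the episode below 0.02 m); the robot touches nothing.
It fails at once if the lever is pressed past the stop's place, on towards the bar (value of joint crimp_lever above 0.36 rad).
It fails at once if the lever is forced (more than 45 N on it) (contact force between the fingers and crimp_lever above 45 N).
It fails at once if a loose thing is lifted or shifted by more than 20 mm (distance of any of tube_stripper, tube_clamp_1, tube_clamp_2, marker_red, bench_timer from where it was at the start of the episode above 0.02 m).
It also fails if it takes over 58 s, if anything falls off the work surface, if the arm or the gripper's body presses on something with over 40 N, if the wrist force passes 120 N, or if a joint passes its speed limit or range.

## Working session

There is one attempt and no reset: what is moved stays moved. The work goes in short steps, Python scripts to look and compute and a shell command to move; the robot and the scene stay as the last step left them, time stands still between calls to the robot, and variables do not carry over. Pictures are saved under pics/ and viewed, about 8 in all and at most 12, crops included, and the job is handed in when it is done.

```bash
mkdir -p pics; cat > h.py <<'E'
import numpy as np, cv2
from bench import r
def ray(cal,u,v):
    K=np.array(cal["camera_matrix"],float);k=cal["k1"]
    d=np.array([(u-K[0,2])/K[0,0],(v-K[1,2])/K[1,1]]);s=d.copy()
    for _ in range(20): s=d/(1+k*(s@s))
    R=np.array(cal["attitude"])
    w=R@np.array([s[0],-s[1],-1.]);return np.array(cal["xyz"],float),w/np.linalg.norm(w)
def plane(cal,u,v,z):
    o,d=ray(cal,u,v);return o+d*(z-o[2])/d[2]
def cross(a,b):
    (o1,d1),(o2,d2)=a,b
    t=np.linalg.lstsq(np.c_[d1,-d2],o2-o1,rcond=None)[0]
    p,q=o1+d1*t[0],o2+d2*t[1];return (p+q)/2,np.linalg.norm(p-q)
def proj(cal,P):
    K=np.array(cal["camera_matrix"]);c=np.array(cal["attitude"]).T@(np.array(P)-cal["xyz"])
    s=np.array([c[0],-c[1]])/-c[2];s=s*(1+cal["k1"]*(s@s));return K[:2,:2]@s+K[:2,2]
E
python3 - <<'E'
from h import *
for n in("top","side"):
    im=r.camera(n);cv2.imwrite(f"pics/{n}0.png",im);c=r.get_calibration(n);print(n,c)
s=r.read_state();print(s,r.finger_overhang)
E
```

```text
top {'camera_matrix': array([[519.19998515,   0.        , 311.02758606],
       [  0.        , 519.19998515, 202.28055963],
       [  0.        ,   0.        ,   1.        ]]), 'k1': -0.14364114725921556, 'xyz': array([ 0.42651699, -0.11036571,  1.65518688]), 'attitude': array([[-0.02155979,  0.99598455, -0.0868905 ],
       [-0.99948854, -0.02352538, -0.02166121],
       [-0.02361836,  0.08637905,  0.99598235]])}
side {'camera_matrix': array([[430.87696941,   0.        , 320.41485457],
       [  0.        , 430.87696941, 200.91376063],
       [  0.        ,   0.        ,   1.        ]]), 'k1': -0.08720295515279576, 'xyz': array([0.1735091 , 0.70373971, 0.81296413]), 'attitude': array([[-0.90017521,  0.26213658, -0.34780597],
       [-0.43536942, -0.5631464 ,  0.70236714],
       [-0.01174956,  0.78367758,  0.62105668]])}
{'t': 0.1, 'joint_positions': array([-1.35028863e+00,  2.91210765e-01, -1.54025873e-01,  1.12671343e+00,
        2.01411635e-05,  1.43152363e+00]), 'qvel': array([ 6.80782624e-04, -2.12989177e-03, -3.85989391e-04,  7.52869389e-05,
       -4.85676534e-04,  6.84017773e-04]), 'joint_torque': array([ 1.01021906e-03, -5.37976563e+01,  3.31919539e+01,  9.27218003e-03,
       -1.87826636e-04,  7.48455591e-07]), 'ee_pos': array([ 0.1847788 , -0.49102067,  0.2498059 ]), 'tool_rot': array([[ 9.35974185e-01,  3.52068560e-01, -2.32697496e-04],
       [ 3.52068591e-01, -9.35973520e-01,  1.13020541e-03],
       [ 1.80111097e-04, -1.13976857e-03, -9.99999334e-01]]), 'wrist_force': array([-0.27761683, -0.03395807, -0.41869427]), 'wrist_torque': array([0.02072851, 0.01294102, 0.02779887]), 'opening': 0.08515570928488957} 0.019
```

View pics/top0.png

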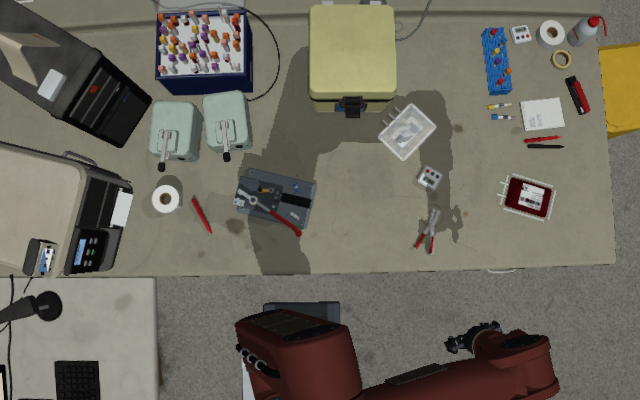

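View pics/side0.png

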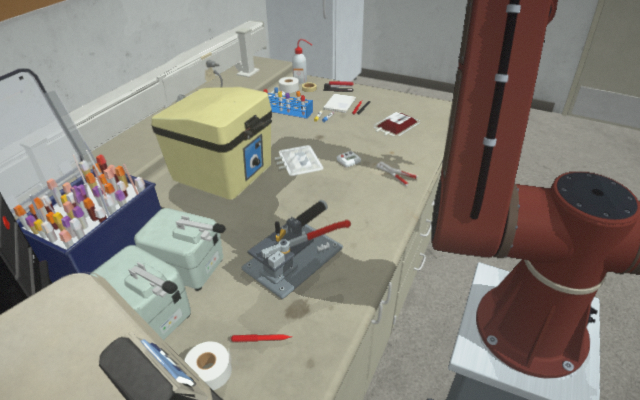

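The top view shows the crimper at about (275,200), with its jaws to the left and the red lever ball at (298,232). In the side view it is at about (295,250). I'll enlarge both.

```bash
python3 - <<'E'
from h import *
a=cv2.imread("pics/top0.png")[160:245,228:323];b=cv2.imread("pics/side0.png")[192:302,238:358]
a=cv2.resize(a,None,fx=4.2,fy=4.2,interpolation=cv2.INTER_CUBIC);b=cv2.resize(b,None,fx=3.3,fy=3.3,interpolation=cv2.INTER_CUBIC)
o=np.zeros((364,800,3),np.uint8);o[:357,:399]=a[:357,:399];o[:363,404:800]=b[:363,:396];cv2.imwrite("pics/z0.png",o)
E
```

```text
(no output)
```

View pics/z0.png

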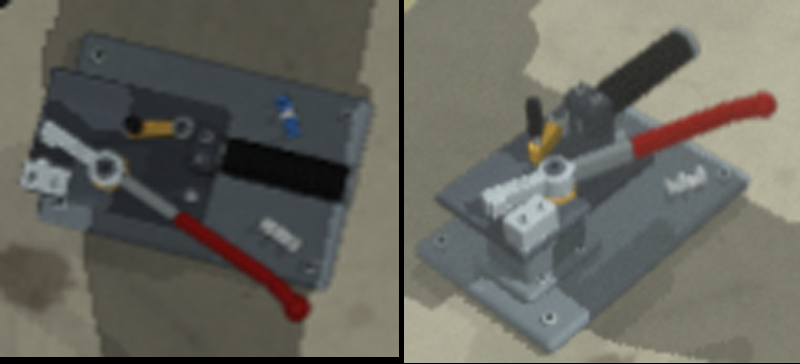

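The post top is at top px (260,190) and side px (277,223). The lever pivot is at top (253,200) and side (285,243.5), and the ball at top (298,233) and side (347,223.5). The blue clamp lies beside the bar and the white one under the lever.

```bash
python3 - <<'E'
from h import *
T=r.get_calibration("top");S=r.get_calibration("side")
for n,t,s in[("post",(259.7,189.8),(277.1,222.9)),("lpiv",(253.2,200),(285,243.5)),("ball",(297.8,233.3),(347.4,223.5))]:
    print(n,cross(ray(T,*t),ray(S,*s)))
P=lambda u,v,z:plane(T,u,v,z)[:2]
lp=P(253.2,200,.122);sp=P(271.3,190.2,.125);b1=P(281.6,196.9,.124);b2=P(310.9,203.8,.124);ball=P(297.8,233.3,.115);post=P(259.7,189.8,.154)
print(lp,sp,b1,b2,ball,post)
# fit crimper pose (z rot) from points
a=.35; L=np.array
src=L([[-30,75],[12,30],[0,-4],[0,-100],[-30-175*np.sin(a),75-175*np.cos(a)],[12+32*np.cos(np.radians(75)),30+32*np.sin(np.radians(75))]])/1e3
dst=L([lp,sp,b1,b2,ball,post])
A=src-src.mean(0);B=dst-dst.mean(0);U,_,V=np.linalg.svd(A.T@B);R=(U@V).T
t=dst.mean(0)-R@src.mean(0);print("yaw",np.degrees(np.arctan2(R[1,0],R[0,0])),np.linalg.det(R),"t",t)
print("res mm",((src@R.T+t)-dst)*1e3)
E
```

```text
post (array([0.59870432, 0.07210963, 0.15139534]), np.float64(0.0017917212788804932))
lpiv (array([0.57008755, 0.09502836, 0.11711056]), np.float64(0.0033748080846648723))
ball (array([ 0.46828334, -0.03594803,  0.11223179]), np.float64(0.00266683708193408))
[0.57116133 0.09511398] [0.59884666 0.04025535] [0.57819472 0.00996327] [ 0.55559437 -0.0765895 ] [ 0.46946361 -0.03563512] [0.5975978  0.07138623]
yaw -15.163409222302935 0.9999999999999993 t [0.57711955 0.01801193]
res mm [[-3.37932742  3.13391652]
 [-2.29771321  3.57322112]
 [-2.1214568   4.18792716]
 [-4.63210191 -1.91694486]
 [-2.59951807 -9.0875237 ]
 [15.0301174   0.10940376]]
```

```bash
cat >> h.py <<'E'
from scipy.optimize import least_squares
from scipy.spatial.transform import Rotation as Ro
lp=np.array([.5712,.0951]);sp=np.array([.5988,.0403]);b1=np.array([.5782,.00996]);b2=np.array([.5556,-.0766]);ball=np.array([.4695,-.0356]);post=np.array([.598,.0717])
pol=lambda c,rad,a:np.array(c)+rad*np.array([np.cos(a),np.sin(a)])
def W(p,q):
    c,s=np.cos(q[2]),np.sin(q[2]);return np.array([[c,-s],[s,c]])@np.asarray(p)+q[:2]
def f(q):
    e=[W((-.03,.075),q)-lp,W((.012,.03),q)-sp,.5*(W((0,-.004),q)-b1),.5*(W((0,-.1),q)-b2),W(pol((.012,.03),.032,q[3]),q)-post]
    e.append(W(pol((-.03,.075),.17,-np.pi/2-.35),q)-ball)
    return np.concatenate(e)
F=least_squares(f,[.577,.018,-.27,1.8]);Q=F.x
def go(x,y,z,psi=None):
    s=r.read_state();R=s["tool_rot"];d=np.array([x,y,z])-s["ee_pos"]
    u=R.T@d/.04;print("t",s["t"],"ee",s["ee_pos"].round(4),"psi",np.degrees(np.arctan2(R[1,0],R[0,0])).round(2),"F",s["wrist_force"].round(2),"op",round(s["opening"],4),"j6",s["joint_positions"][5].round(2))
    print("shift units",u.round(3))
    if psi is not None:
        p=np.radians(psi);G=np.array([[np.cos(p),np.sin(p),0],[np.sin(p),-np.cos(p),0],[0,0,-1]])
        print("turn units",(np.degrees(Ro.from_matrix(R.T@G).as_rotvec())/6).round(3),"shift after turn",(G.T@d/.04).round(3))
E
python3 - <<'E'
from h import *
print(Q,np.degrees(Q[2:]),(F.fun*1e3).round(1))
SP=W((.012,.03),Q)
p0=W(pol((.012,.03),.032,Q[3]),Q);p1=W(pol((.012,.03),.032,np.radians(184)),Q);d=p1-p0
print("post",p0,"end",p1,"chord deg",np.degrees(np.arctan2(d[1],d[0])),np.linalg.norm(d))
u=d/np.linalg.norm(d);n=p0-SP;n-=u*(n@u);n/=np.linalg.norm(n)
s=p0-u*.04+n*.003;e=p1-u*.02+n*.003;print("start",s,"end",e)
for a in(.35,.05):
    c=W(pol((-.03,.075),.115,-np.pi/2-a),Q);print("press",a,c,"dir deg",np.degrees(Q[2]-a))
go(*s,.25,psi=np.degrees(np.arctan2(u[1],u[0]))-90)
E
```

```text
[ 0.57887084  0.01582845 -0.30673248  1.92180971] [-17.57447633 110.11158518] [ 1.7  1.3  0.6  0.5 -0.3  1.  -3.5 -1.5 -0.   1.1 -0.4 -2.7]
post [0.59795258 0.0727735 ] end [0.568263   0.04831556] chord deg -140.51868374668277 0.03846637152981832
start [0.62691838 0.10052206] end [0.58179216 0.06334758]
press 0.35 [0.50270577 0.00530719] dir deg -37.62799916430262
press 0.05 [ 0.53275733 -0.01137373] dir deg -20.43926531037793
t 0.1 ee [ 0.1848 -0.491   0.2498] psi 20.61 F [-0.28 -0.03 -0.42] op 0.0852 j6 1.43
shift units [ 1.5552e+01 -9.9500e+00  9.0000e-03]
turn units [-6.0000e-03 -1.2000e-02 -1.8145e+01] shift after turn [ 4.3860e+00  1.7934e+01 -5.0000e-03]
```

```bash
python3 -m handwheel '[[0,0,-1,0,0,0,0],[0,0,-1,0,0,0,0],[0,0,-1,0,0,0,0],[0,0,-1,0,0,0,0],[0,0,-1,0,0,0,0],[0,0,-1,0,0,0,0],[0,0,-1,0,0,0,0],[0,0,-1,0,0,0,0]]' 40
python3 -m handwheel '[[0,0,-1,0,0,0,0],[0,0,-1,0,0,0,0],[0,0,-1,0,0,0,0],[0,0,-1,0,0,0,0],[0,0,-1,0,0,0,0],[0,0,-1,0,0,0,0],[0,0,-1,0,0,0,0],[0,0,-1,0,0,0,0]]'
python3 -m handwheel '[[0,0,-1,0,0,0,0],[0,0,-1,0,0,0,0],[0,0,-0.15,0,0,0,0],[0,0,0,0.2,0.8,0,0],[0,0,0,0.2,0.8,0,0],[0,0,0,0.2,0.8,0,0],[0,0,0,0.2,0.8,0,0],[0,0,0,0.2,0.8,0,0]]'
python3 -m handwheel '[[0,0,0,0.2,0.8,0,0],[0,0,0,0.2,0.8,0,0],[0,0,0,0.2,0.8,0,0],[0,0,0,0.2,0.8,0,0],[0,0,0,0.2,0.8,0,0],[0,0,0,0.2,0.8,0,0],[0,0,0,0.2,0.8,0,0],[0,0,0,0.2,0.8,0,0]]'
python3 - <<'E'
from h import *
go(.6269,.1005,.25,129.5)
E
```

```text
t: 0.9
ee_pos: [0.1848, -0.4911, 0.25]
tool_rot: [[0.361, 0.933, -0.0], [0.933, -0.361, 0.001], [0.001, -0.0, -1.0]]
wrist_force: [0.4, 0.0, -0.4]
opening: 0.0002
t: 1.7
ee_pos: [0.1848, -0.4911, 0.2499]
tool_rot: [[-0.452, 0.892, -0.0], [0.892, 0.452, 0.001], [0.001, 0.0, -1.0]]
wrist_force: [0.1, 0.0, 0.1]
opening: -0.0
t: 2.5
ee_pos: [0.2834, -0.3575, 0.2502]
tool_rot: [[-0.634, 0.773, -0.0], [0.773, 0.634, 0.0], [0.0, 0.0, -1.0]]
wrist_force: [-0.3, -0.5, 0.4]
opening: -0.0001
t: 3.3
ee_pos: [0.4402, -0.1452, 0.2503]
tool_rot: [[-0.634, 0.773, -0.0], [0.773, 0.634, 0.0], [0.0, -0.0, -1.0]]
wrist_force: [0.5, 0.0, 0.2]
opening: -0.0001
t 3.3 ee [ 0.4402 -0.1452  0.2503] psi 129.36 F [0.53 0.02 0.21] op -0.0001 j6 0.41
shift units [1.788e+00 7.504e+00 6.000e-03]
turn units [-0.    -0.001 -0.024] shift after turn [1.770e+00 7.509e+00 6.000e-03]
```

```bash
python3 -m handwheel '[[0,0,0,0.22,0.94,0,0],[0,0,0,0.22,0.94,0,0],[0,0,0,0.22,0.94,0,0],[0,0,0,0.22,0.94,0,0],[0,0,0,0.22,0.94,0,0],[0,0,0,0.22,0.94,0,0],[0,0,0,0.22,0.94,0,0],[0,0,0,0.22,0.94,0,0]]'
python3 - <<'E'
from h import *
c=r.get_calibration("wrist");im=r.camera("wrist");np.savez("w1.npz",**{k:np.array(v) for k,v in c.items()})
cv2.imwrite("pics/w1.png",im)
for p in(post.tolist()+[.154],lp.tolist()+[.122]): print(proj(c,p))
go(.6269,.1005,.151,129.5)
E
```

```text
t: 4.1
ee_pos: [0.6275, 0.1007, 0.25]
tool_rot: [[-0.634, 0.773, -0.0], [0.773, 0.634, -0.0], [0.0, -0.0, -1.0]]
wrist_force: [0.7, -0.0, 0.9]
opening: 0.0001
[262.39067188 217.45241933]
[259.78412509 166.73669496]
t 4.15 ee [0.63   0.1049 0.2493] psi 129.51 F [-3.9   1.81 -0.75] op -0.0 j6 0.93
shift units [-0.039 -0.135  2.457]
turn units [ 0.022 -0.01   0.001] shift after turn [-0.037 -0.129  2.458]
```

View pics/w1.png

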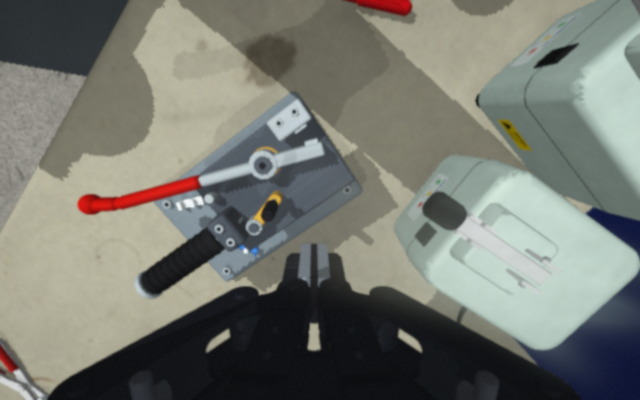

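The wrist view shows the post standing at about (270,210), the lever pivot at (264,163), and the shut fingers at (315,260), clear of the base on the far side. I'll check the height of the green box's handle knob before going down.

```bash
python3 - <<'E'
from h import *
T=r.get_calibration("top");S=r.get_calibration("side");c=dict(np.load("w1.npz"));c["k1"]=float(c["k1"])
print("knob",cross(ray(T,226,154),ray(S,217,229)),cross(ray(c,445,208),ray(S,217,229)))
im=cv2.imread("pics/w1.png")[150:270,220:340];cv2.imwrite("pics/w1z.png",cv2.resize(im,None,fx=4,fy=4,interpolation=cv2.INTER_CUBIC))
go(.6269,.1005,.151,129.5)
E
```

```text
knob (array([0.70174633, 0.16620177, 0.16994833]), np.float64(0.004115114716056775)) (array([0.69496007, 0.16855538, 0.17316623]), np.float64(0.0032911966027647267))
t 4.15 ee [0.63   0.1049 0.2493] psi 129.51 F [-3.9   1.81 -0.75] op -0.0 j6 0.93
shift units [-0.039 -0.135  2.457]
turn units [ 0.022 -0.01   0.001] shift after turn [-0.037 -0.129  2.458]
```

View pics/w1z.png

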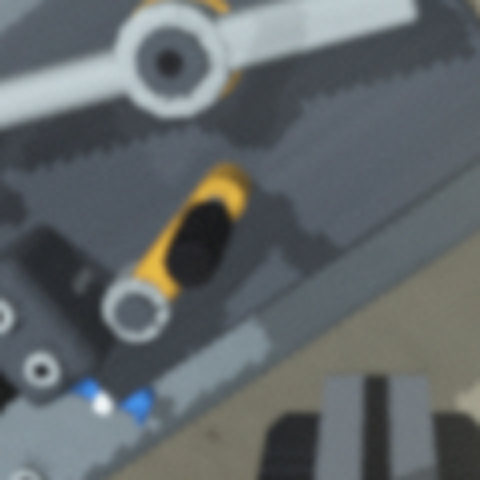

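```bash
python3 -m handwheel '[[0,0,0,0,0,0.6,0],[0,0,0,0,0,0.6,0],[0,0,0,0,0,0.6,0],[0,0,0,0,0,0.5,0],[0,0,0,0,0,0.16,0],[0,0,0,0,0,0,0],[0,0,0,0,0,0,0],[0,0,0,0,0,0,0]]'
python3 - <<'E'
from h import *
go(.6269,.1005,.151,129.5)
go(.5818,.0633,.151)
E
```

```text
t: 4.95
ee_pos: [0.6276, 0.0992, 0.1532]
tool_rot: [[-0.636, 0.772, 0.002], [0.772, 0.636, 0.0], [-0.001, 0.002, -1.0]]
wrist_force: [0.1, 0.5, 0.1]
opening: 0.0001
t 4.95 ee [0.6276 0.0992 0.1532] psi 129.49 F [0.15 0.45 0.14] op 0.0001 j6 0.92
shift units [0.036 0.006 0.054]
turn units [ 0.015  0.011 -0.002] shift after turn [0.036 0.006 0.054]
t 4.95 ee [0.6276 0.0992 0.1532] psi 129.49 F [0.15 0.45 0.14] op 0.0001 j6 0.92
shift units [ 0.036 -1.456  0.052]
```

```bash
python3 -m handwheel '[[0,0,0,0.03,-0.2,0.05,0],[0,0,0,0,-0.2,0,0],[0,0,0,0,-0.2,0,0],[0,0,0,0,-0.2,0,0],[0,0,0,0,-0.2,0,0],[0,0,0,0,-0.2,0,0],[0,0,0,0,-0.1,0,0],[0,0,0,0,0,0,0]]'
python3 - <<'E'
from h import *
c=r.get_calibration("wrist");im=r.camera("wrist");np.savez("w2.npz",**{k:np.array(v) for k,v in c.items()})
cv2.imwrite("pics/w2.png",im)
go(.5818,.0633,.151)
E
```

```text
t: 5.75
ee_pos: [0.5856, 0.0664, 0.15]
tool_rot: [[-0.636, 0.772, -0.0], [0.772, 0.636, -0.001], [-0.0, -0.0, -1.0]]
wrist_force: [-0.4, 1.0, 0.0]
opening: -0.0003
t 5.8 ee [0.5857 0.0667 0.1499] psi 129.49 F [ 0.34 -0.06 -0.22] op -0.0001 j6 0.87
shift units [-0.003 -0.128 -0.027]
```

View pics/w2.png

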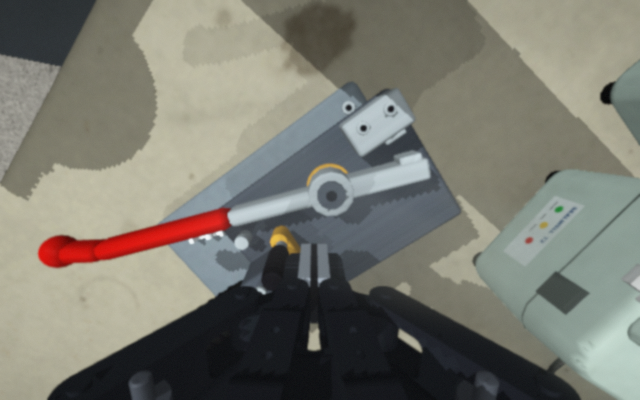

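The brass stop is turning, with its tip at (285,240) and the post just left of the finger at about (282,258). I'll push on in small steps until the force rises.

```bash
python3 -m handwheel '[[0,0,0,0,-0.08,0,0],[0,0,0,0,-0.05,0,0],[0,0,0,0,-0.05,0,0],[0,0,0,0,0,0,0],[0,0,0,0,0,0,0],[0,0,0,0,0,0,0],[0,0,0,0,0,0,0],[0,0,0,0,0,0,0]]'; python3 -m handwheel '[[0,0,0,0,-0.05,0,0],[0,0,0,0,-0.05,0,0],[0,0,0,0,0,0,0],[0,0,0,0,0,0,0],[0,0,0,0,0,0,0],[0,0,0,0,0,0,0],[0,0,0,0,0,0,0],[0,0,0,0,0,0,0]]'
```

```text
t: 6.6
ee_pos: [0.582, 0.0632, 0.1501]
tool_rot: [[-0.637, 0.771, 0.003], [0.771, 0.637, 0.002], [-0.001, 0.003, -1.0]]
wrist_force: [7.2, 3.6, -3.6]
opening: -0.0001
t: 7.4
ee_pos: [0.5814, 0.0625, 0.1503]
tool_rot: [[-0.638, 0.77, 0.008], [0.77, 0.638, 0.005], [-0.001, 0.009, -1.0]]
wrist_force: [18.3, 12.3, -11.3]
opening: -0.0002
```

```bash
python3 -m handwheel '[[0,0,0,0,0.2,0,0],[0,0,0,0,0.3,0,0],[0,0,0,0,0,-0.5,0],[0,0,0,0,0,-0.7,0],[0,0,0,0,0,-0.7,0],[0,0,0,0,0,-0.6,0],[0,0,0,0,0,0,0],[0,0,0,0,0,0,0]]'
python3 - <<'E'
from h import *
go(.467,.033,.25,154)
E
```

```text
t: 8.2
ee_pos: [0.5925, 0.0726, 0.2498]
tool_rot: [[-0.636, 0.771, -0.0], [0.771, 0.636, -0.0], [0.0, -0.0, -1.0]]
wrist_force: [-0.0, 0.6, -0.7]
opening: 0.0002
t 8.2 ee [0.5925 0.0726 0.2498] psi 129.52 F [-0.    0.59 -0.71] op 0.0002 j6 0.88
shift units [ 1.232 -3.052 -0.005]
turn units [-3.000e-03 -1.000e-03 -4.081e+00] shift after turn [ 2.387 -2.267 -0.006]
```

```bash
python3 -m handwheel '[[0,0,0,0.3,-0.76,0,0],[0,0,0,0.3,-0.76,0,0],[0,0,0,0.3,-0.76,0,0],[0,0,0,0.33,-0.76,0,0],[0,0,-1,0,0,0,0],[0,0,-1,0,0,0,0],[0,0,-1,0,0,0,0],[0,0,-1,0,0,0,0]]'
python3 - <<'E'
from h import *
c=r.get_calibration("wrist");im=r.camera("wrist");np.savez("w3.npz",**{k:np.array(v) for k,v in c.items()})
t=r.camera("top");cv2.imwrite("pics/w3.png",im)
o=np.zeros((400,800,3),np.uint8);o[:,:400]=cv2.resize(im,(400,250))[0:1].mean()*0;o[:250,:400]=cv2.resize(im,(400,250))
o[:357,401:800]=cv2.resize(t[160:245,228:323],None,fx=4.2,fy=4.2,interpolation=cv2.INTER_CUBIC)[:357,:399];cv2.imwrite("pics/c3.png",o)
go(.467,.033,.112,154)
E
```

```text
t: 9.0
ee_pos: [0.4666, 0.0333, 0.2486]
tool_rot: [[-0.897, 0.442, -0.003], [0.442, 0.897, 0.0], [0.002, -0.001, -1.0]]
wrist_force: [0.6, -0.1, -0.2]
opening: -0.0001
t 9.1 ee [0.4667 0.0333 0.2487] psi 153.6 F [-0.55 -0.59  0.01] op 0.0001 j6 0.38
shift units [-0.017  0.     3.417]
turn units [-0.01  -0.022 -0.067] shift after turn [-9.000e-03 -3.000e-03  3.417e+00]
```

View pics/c3.png

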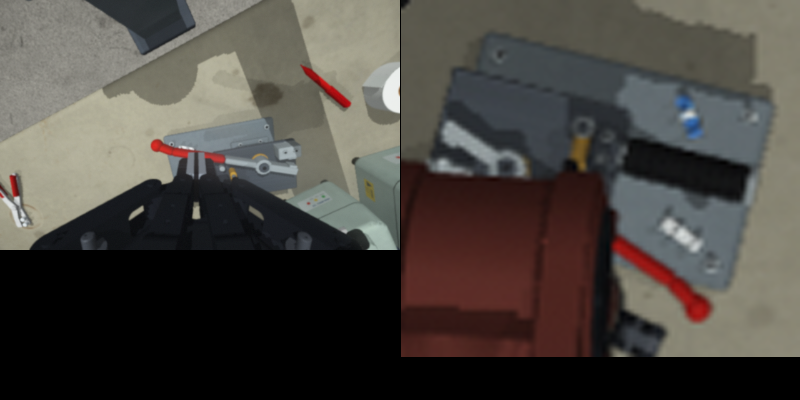

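```bash
python3 - <<'E'
from h import *
c=r.get_calibration("wrist");s=r.read_state();e=s["ee_pos"]
print("cam rel",c["xyz"]-e,"look",-np.array(c["attitude"])[:,2])
print("tip px",proj(c,e+[0,0,-.019]),"lever press pred",proj(c,[.5027,.0053,.119]),"lp",proj(c,[*lp,.122]),"ball",proj(c,[*ball,.115]))
im=cv2.imread("pics/w3.png");h=cv2.cvtColor(im,cv2.COLOR_BGR2HSV)
m=((h[...,0]<8)|(h[...,0]>172))&(h[...,1]>150)&(h[...,2]>80);m[:200]=0;m[:,:200]=0;m[:,420:]=0
# blade line px
for u in(290,300,340,350): 
    v=np.where(m[:,u])[0];print(u,v.min() if len(v) else None,v.max() if len(v) else None, plane(c,u,v.mean(),.119) if len(v) else None)
v,u=np.where(m);i=u<262;print("ballpx",u[i].mean(),v[i].mean(),plane(c,u[i].mean(),v[i].mean(),.113))
E
```

```text
cam rel [-0.06647715  0.03226386  0.12328808] look [ 0.25851663 -0.12861078 -0.95740713]
tip px [314.77716057 259.42533546] lever press pred [304.68681178 247.15593462] lp [420.89120354 269.36897762] ball [250.43265266 234.08434736]
290 238 250 [ 0.49367373 -0.00564226  0.119     ]
300 240 244 [0.496023   0.00373561 0.119     ]
340 247 255 [0.52108796 0.03355874 0.119     ]
350 248 259 [0.52766192 0.04099432 0.119     ]
ballpx 251.728125 233.18125 [ 0.4697798  -0.03481926  0.113     ]
```

The stop is now swung in: the brass arm points from its pivot towards the lever at (580,150) in the right half of the picture. The lever ball and blade measured by the wrist camera agree with the plan to about 2 mm. Next I go down outside the lever.

```bash
python3 -m handwheel '[[0,0,0,0,0,0.7,0],[0,0,0,0,0,0.7,0],[0,0,0,0,0,0.7,0],[0,0,0,0,0,0.7,0],[0,0,0,0,0,0.4,0],[0,0,0,0,0,0.22,0],[0,0,0,0,0,0,0],[0,0,0,0,0,0,0]]'
python3 - <<'E'
from h import *
# contact TCP at rest and at the stop, 17 mm outside
for a in(.35,.05):
    c=W(pol((-.03,.075),.115,-np.pi/2-a),Q);d=Q[2]-a;p=c-.017*np.array([np.cos(d),np.sin(d)]);print(a,p);go(*p,.112)
E
```

```text
t: 9.9
ee_pos: [0.4678, 0.0333, 0.1135]
tool_rot: [[-0.895, 0.447, 0.0], [0.447, 0.895, -0.0], [-0.0, 0.0, -1.0]]
wrist_force: [0.3, -0.8, 1.0]
opening: -0.0
0.35 [0.48924191 0.01568624]
t 9.9 ee [0.4678 0.0333 0.1135] psi 153.46 F [ 0.29 -0.76  1.  ] op -0.0 j6 0.38
shift units [-0.675 -0.154  0.036]
0.05 [ 0.51682761 -0.00543709]
t 9.9 ee [0.4678 0.0333 0.1135] psi 153.46 F [ 0.29 -0.76  1.  ] op -0.0 j6 0.38
shift units [-1.528 -0.318  0.037]
```

```bash
python3 -m handwheel '[[0,0,0,-0.2,-0.045,0.03,0],[0,0,0,-0.2,-0.045,0,0],[0,0,0,-0.2,-0.045,0,0],[0,0,0,-0.2,-0.04,0,0],[0,0,0,-0.2,-0.04,0,0],[0,0,0,-0.2,-0.04,0,0],[0,0,0,-0.1,-0.02,0,0],[0,0,0,0,0,0,0]]'
python3 - <<'E'
from h import *
go(.5168,-.0054,.112);F=r.read_state();print("along push",-(F["tool_rot"].T@F["wrist_force"])[:2])
E
```

```text
t: 10.7
ee_pos: [0.5093, 0.0002, 0.1117]
tool_rot: [[-0.895, 0.446, -0.001], [0.446, 0.895, 0.0], [0.001, 0.0, -1.0]]
wrist_force: [-1.7, 4.3, 2.4]
opening: -0.0001
t 10.7 ee [5.093e-01 2.000e-04 1.117e-01] psi 153.5 F [-1.69  4.3   2.43] op -0.0001 j6 0.32
shift units [-0.23  -0.041 -0.009]
along push [-3.43564324 -3.09378715]
```

```bash
python3 -m handwheel '[[0,0,0,-0.06,-0.01,0,0],[0,0,0,-0.06,-0.01,0,0],[0,0,0,-0.05,-0.01,0,0],[0,0,0,0,0,0,0],[0,0,0,0,0,0,0],[0,0,0,0,0,0,0],[0,0,0,0,0,0,0],[0,0,0,0,0,0,0]]'
python3 - <<'E'
from h import *
go(.5168,-.0054,.112);F=r.read_state();print("along push",(F["tool_rot"].T@F["wrist_force"])[:2])
E
```

```text
t: 11.5
ee_pos: [0.514, -0.0033, 0.1117]
tool_rot: [[-0.895, 0.445, -0.001], [0.445, 0.895, 0.001], [0.002, 0.0, -1.0]]
wrist_force: [-2.5, 4.5, 0.7]
opening: 0.0001
t 11.5 ee [ 0.514  -0.0033  0.1117] psi 153.55 F [-2.52  4.52  0.66] op 0.0001 j6 0.31
shift units [-0.087 -0.016 -0.008]
along push [4.27478323 2.92364537]
```

```bash
python3 -m handwheel '[[0,0,0,-0.05,-0.01,0,0],[0,0,0,-0.04,-0.01,0,0],[0,0,0,-0.03,0,0,0],[0,0,0,0,0,0,0],[0,0,0,0,0,0,0],[0,0,0,0,0,0,0],[0,0,0,0,0,0,0],[0,0,0,0,0,0,0]]'
python3 - <<'E'
from h import *
go(.5168,-.0054,.112);F=r.read_state();print("along push",(F["tool_rot"].T@F["wrist_force"])[:2])
E
```

```text
t: 12.3
ee_pos: [0.5177, -0.006, 0.1116]
tool_rot: [[-0.895, 0.445, -0.002], [0.445, 0.895, 0.001], [0.002, 0.0, -1.0]]
wrist_force: [-4.3, 6.0, 1.0]
opening: 0.0
t 12.3 ee [ 0.5177 -0.006   0.1116] psi 153.55 F [-4.26  5.97  0.95] op 0.0 j6 0.31
shift units [ 0.027  0.003 -0.009]
along push [6.47934998 3.450567  ]
```

```bash
python3 -m handwheel '[[0,0,0,-0.03,-0.005,0,0],[0,0,0,-0.03,-0.005,0,0],[0,0,0,0,0,0,0],[0,0,0,0,0,0,0],[0,0,0,0,0,0,0],[0,0,0,0,0,0,0],[0,0,0,0,0,0,0],[0,0,0,0,0,0,0]]'
python3 - <<'E'
from h import *
go(.5168,-.0054,.112);F=r.read_state();print("along push",(F["tool_rot"].T@F["wrist_force"])[:2])
E
```

```text
t: 13.1
ee_pos: [0.5188, -0.0067, 0.1115]
tool_rot: [[-0.896, 0.445, -0.003], [0.445, 0.896, 0.002], [0.004, 0.001, -1.0]]
wrist_force: [-8.0, 8.7, 4.0]
opening: -0.0
t 13.1 ee [ 0.5188 -0.0067  0.1115] psi 153.58 F [-8.03  8.73  3.96] op -0.0 j6 0.31
shift units [ 0.059  0.006 -0.011]
along push [11.08758567  4.2472788 ]
```

The lever is on the stop: 2.4 mm commanded gave 1.3 mm of motion and the force rose to 11 N. I'll add a touch more and hold.

```bash
python3 -m handwheel '[[0,0,0,-0.03,-0.005,0,0],[0,0,0,0,0,0,0],[0,0,0,0,0,0,0],[0,0,0,0,0,0,0],[0,0,0,0,0,0,0],[0,0,0,0,0,0,0],[0,0,0,0,0,0,0],[0,0,0,0,0,0,0]]'
python3 - <<'E'
from h import *
go(.5168,-.0054,.112);F=r.read_state();print("along push",(F["tool_rot"].T@F["wrist_force"])[:2])
w=r.camera("wrist");t=r.camera("side")
o=np.zeros((400,800,3),np.uint8);o[:250,:400]=cv2.resize(w,(400,250))
o[:363,404:800]=cv2.resize(t[192:302,238:358],None,fx=3.3,fy=3.3,interpolation=cv2.INTER_CUBIC)[:363,:396];cv2.imwrite("pics/c4.png",o)
E
python3 -m handwheel '[[0,0,0,0,0,0,0],[0,0,0,0,0,0,0],[0,0,0,0,0,0,0],[0,0,0,0,0,0,0],[0,0,0,0,0,0,0],[0,0,0,0,0,0,0],[0,0,0,0,0,0,0],[0,0,0,0,0,0,0]]'
python3 -m handwheel '[[0,0,0,0,0,0,0],[0,0,0,0,0,0,0],[0,0,0,0,0,0,0],[0,0,0,0,0,0,0],[0,0,0,0,0,0,0],[0,0,0,0,0,0,0],[0,0,0,0,0,0,0],[0,0,0,0,0,0,0]]'
```

```text
t: 13.9
ee_pos: [0.5191, -0.007, 0.1115]
tool_rot: [[-0.896, 0.445, -0.004], [0.445, 0.896, 0.003], [0.005, 0.001, -1.0]]
wrist_force: [-9.1, 10.8, 6.4]
opening: -0.0
t 13.9 ee [ 0.5191 -0.007   0.1115] psi 153.59 F [-9.09 10.8   6.44] op -0.0 j6 0.31
shift units [ 0.07   0.009 -0.013]
along push [12.97576257  5.6405412 ]
t: 14.8
ee_pos: [0.5192, -0.007, 0.1115]
tool_rot: [[-0.896, 0.445, -0.004], [0.445, 0.896, 0.003], [0.005, 0.001, -1.0]]
wrist_force: [-9.6, 11.4, 5.6]
opening: -0.0003
t: 15.6
ee_pos: [0.5192, -0.007, 0.1115]
tool_rot: [[-0.896, 0.445, -0.004], [0.445, 0.896, 0.003], [0.005, 0.001, -1.0]]
wrist_force: [-9.2, 10.9, 5.5]
opening: -0.0002
```

View pics/c4.png

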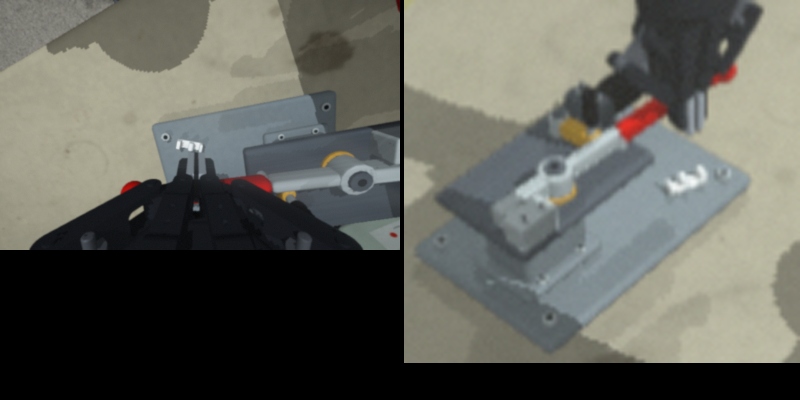

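The picture shows the lever nearly parallel to the bar, the brass nose (570,130) against it, and the fingers outside at (690,110). It held steady for over 2 s at about 13 N along the push. Now I back off slowly and go up.

```bash
python3 -m handwheel '[[0,0,0,0.15,0.03,0,0],[0,0,0,0.15,0.03,0,0],[0,0,0,0.2,0.04,0,0],[0,0,0,0.2,0.04,0,0],[0,0,0,0.25,0.06,0,0],[0,0,0,0.3,0.06,0,0],[0,0,0,0.4,0.06,0,0],[0,0,0,0.4,0.06,0,0]]'
python3 -m handwheel '[[0,0,0,0,0,0,0],[0,0,0,0,0,-0.5,0],[0,0,0,0,0,-0.8,0],[0,0,0,0,0,-0.8,0],[0,0,0,0,0,-0.8,0],[0,0,0,0,0,-0.8,0],[0,0,0,0,0,0,0],[0,0,0,0,0,0,0]]'
python3 - <<'E'
from h import *
go(.35,.05,.25)
c=r.get_calibration("wrist");w=r.camera("wrist");t=r.camera("side");p=r.camera("top")
print("ball pred px",proj(c,[*ball,.113]))
o=np.zeros((600,800,3),np.uint8);o[:250,:400]=cv2.resize(w,(400,250));o[250:,:400]=cv2.resize(p[140:265,190:333],(400,350))
o[:363,404:800]=cv2.resize(t[192:302,238:358],None,fx=3.3,fy=3.3,interpolation=cv2.INTER_CUBIC)[:363,:396];cv2.imwrite("pics/c5.png",o)
a=cv2.imread("pics/top0.png");b=cv2.imread("pics/side0.png")
def redc(im,box):
    x0,y0,x1,y1=box;h=cv2.cvtColor(im[y0:y1,x0:x1],cv2.COLOR_BGR2HSV);m=((h[...,0]<8)|(h[...,0]>172))&(h[...,1]>150);v,u=np.where(m);return u.mean()+x0,v.mean()+y0,len(u)
for n,i,j,bx in[("pen",a,p,(185,190,218,240)),("stripper",a,p,(405,200,450,260)),("lever side",b,t,(300,212,356,243))]: print(n,redc(i,bx),redc(j,bx))
E
```

```text
t: 16.4
ee_pos: [0.455, 0.042, 0.1122]
tool_rot: [[-0.895, 0.446, 0.002], [0.446, 0.895, 0.0], [-0.001, 0.001, -1.0]]
wrist_force: [0.8, -0.4, -0.2]
opening: 0.0002
t: 17.2
ee_pos: [0.4561, 0.0412, 0.2605]
tool_rot: [[-0.895, 0.446, 0.003], [0.446, 0.895, -0.0], [-0.003, 0.001, -1.0]]
wrist_force: [0.8, -0.4, -0.1]
opening: -0.0002
t 17.2 ee [0.4561 0.0412 0.2605] psi 153.51 F [ 0.84 -0.42 -0.14] op -0.0002 j6 0.39
shift units [ 2.473 -0.986  0.256]
ball pred px [251.47162655 240.19723753]
pen (np.float64(200.87074829931973), np.float64(214.28571428571428), 147) (np.float64(205.12322274881518), np.float64(216.957345971564), 211)
stripper (np.float64(423.8142857142857), np.float64(242.28571428571428), 70) (np.float64(423.8142857142857), np.float64(242.28571428571428), 70)
lever side (np.float64(327.8458149779736), np.float64(228.91189427312776), 227) (np.float64(328.3837209302326), np.float64(228.63178294573643), 258)
```

View pics/c5.png

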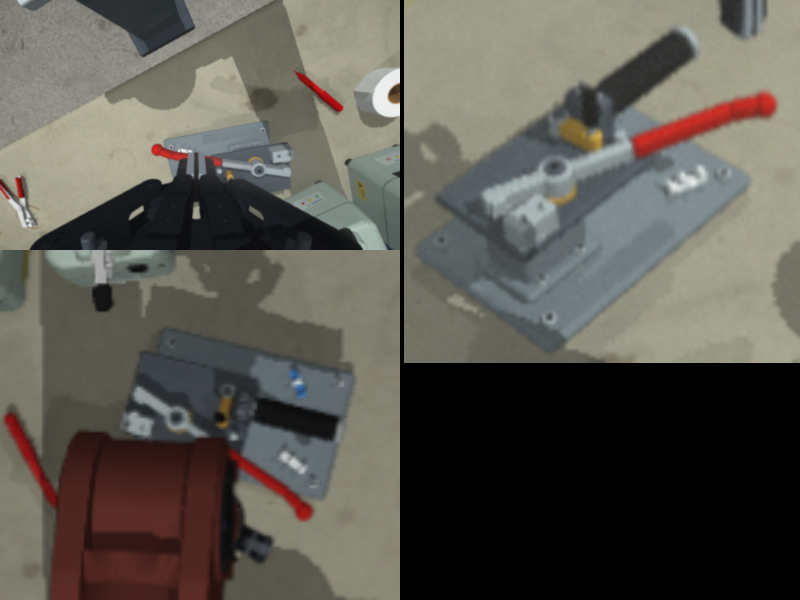

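The lever is back at its starting place in both views, the stop still points in (top inset 222,405), the clamps lie as before, and the gripper is clear. Handing in.

```bash
python3 -c "
from bench import r
print(r.job_done())"
```

```text
the job is handed in; nothing more can be done
None
```

The stop works: the lever came up against it and was held short of the bar. I handed the job in at about 17 s and got no verdict back.

**What I did**
- **Stop:** I pushed the finger post round with the shut fingers until the end stop pushed back, at about 22 N. The fingers ended within 1 mm of where I had predicted. By my measurement the stop started about 0.6 rad in rather than fully out.
- **Lever:** I pressed it from outside, at the middle of the grip. It stopped about 2.5 mm further on than I predicted. I held it there for over 2 s at about 13 N along the push (15–16 N in all), then let it spring back and raised the hand clear.

**Last checks**
- **Lever:** it is back at rest. In the side view its red part lies within 1 px of where it started.
- **Stop:** it is still swung in.
- **Loose things:** the two clamps look unmoved, and the stripper's red pixels match exactly.

**Checks that failed or were not made**
- **Red marker:** my colour comparison disagreed by about 4 px, because the red arm covered part of the marker in the top view. The marker is visible in the wrist picture and the arm did not go near it.
- **Timer:** I did not measure it separately; the arm stayed well above it.
- **Joint angles:** I judged them from pictures and forces, as they cannot be read directly.

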